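# Roll a bearing sleeve up the gauging ramp

## Robot

A 7-joint arm with a two-finger parallel gripper is mounted at the origin on the work surface. World frame = base frame: x ahead of the robot, y to its left, z up, the work surface at z = 0. Lengths are in m, angles in degrees, forces in N, time in s.
With the tool pointing down it reaches from about 0.425 to 0.875 m from the base axis. Payload 4.7 kg.
Tool frame: the origin (TCP) lies on the centre line of the jaws, within the pads' length; the fingertips stand 8 mm ahead of it and the grasp point (between the pads) lies 11 mm behind it; z points along the fingers, y is the direction in which the jaws open and shut (so a half turn about z gives the same grasp; the last joint's range is limited). The gripper opens to 87 mm and grips with 3 to 60 N. Pads are 19 mm wide; open, the fingers measure 117 mm over their backs; the gripper's body (75 mm by 190 mm) begins 51 mm behind the grasp point.
Start: joints at [-70.411, 18.392, -4.016, 83.108, 1.295, 78.541, -3.26], TCP at [0.209, 0.615, 0.231] pointing down, gripper open.
Joint ranges: [-163.93, 163.93], [-17.29, 119.83], [-79.2, 71.16], [3.27, 140.29], [-89.18, 269.18], [5.43, 117.66], [-154.24, 154.24]. Speed limits (degrees/s): [147.25, 147.25, 180, 180, 180, 180, 180].

## Interface

Orientations are given as [roll, pitch, yaw] about the fixed x, y, z axes, in that order (R = Rz(yaw) Ry(pitch) Rx(roll)).
In Python, from cell import status, vision, workorder gives the robot as it stands.
- The arm moves only by the tool step_arm, never from a script. Its argument "series" is a list of rows, each an object of numbers: "ax", "ay", "az": the turn, a rotation vector about the world's x, y, z in degrees; "x", "y", "z": the shift along the world's x, y, z in m; "claw": the opening in per cent of the stroke, from 0 (shut) to 100 (fully open). In form: [{"ax": .., "ay": .., "az": .., "x": .., "y": .., "z": .., "claw": ..}, ...]. A call has 1 to 12 rows; each row is the pose to reach, as a shift and turn from the pose commanded when the call began; what a row does not reach only later rows make up. A row lasts 1/10 s, in which the tool goes at most 50 mm and 8.59 degrees, less where a joint would pass 70% of its speed; a pose out of reach is approached as far as the arm can. A call with a gripper value outside its range is refused whole. The fingers move at their own pace and stop on an object; "squeeze" is the grip in N (left out, the last holds). Time passes only in rows, so rows that repeat a pose let the fingers close. It gives the time, the measured TCP pose, the force and the opening at its end, in the units of the state.
- status.get_obs(): the state, without advancing time (a new reading comes with each control period).
- vision.read_camera(name): name is "scene" or "top"; returns the picture (420x560x3 uint8, red, green, blue); there is no depth.
- vision.camera_params(name): a dict with "fovy" (degrees; the focal length in pixels is half the picture's height over the tangent of half this angle, whatever the lens; pixels are square), "cx", "cy" (the principal point, pixels), "eye" and "orientation" of the camera in the world. Camera axes: x right, y down, z forward; pixel columns grow to the right and rows downward; lengths in m; the calibration is good to about 2 mm. A picture is of the moment at which its call begins. camera_params takes no time and is no camera call.
- workorder.sign_off(): hands the job in, once; it reports no verdict.
The state is a dict: "time_s": time; "qpos": joint angles; "joint_velocities": joint speeds; "effort": joint torques, N m; "tool_pos": TCP position; "tool_rot": TCP orientation; "force": force on the tool from outside, world axes, zero at the start; "wrist_torque": the same for the moment, N m; "grip_width": finger opening in m.
Only numpy, scipy, OpenCV 4.12 (cv2) and the standard library are available. Lean on these libraries where they do the work, as an engineer would, in place of code of your own. Each camera call takes 0.05 s, during which the arm holds its last target.

## Task

Push the steel bearing sleeve slowly up the gauging ramp with your fingertips until it drops into the seat at the top, square against the stop, and leave it resting there. Only push it: do not pick it up, do not fling it, and do not leave it on the slope where it would roll back down. Leave the bottle, the brass bush and the wrench beside the ramp where they are.

Things in the scene. Friction and masses are not known exactly. Their poses are not given: they have to be found in the camera images.
- ramp: Fixed metal gauging ramp, wooden side rails, 341 mm long, 130 wide. Origin on the bench under it; x points level uphill, y across, z up. Surface, in mm of ramp x: foot lip -161 to -155, height 16; level landing -155 to -95, height 12; 8 degree slope from -95 (height 12) to the crest at 75 (36); 4 mm step down to the seat floor 75 to 115 (32); stop face at 115.
- ramp_slope (a point): Foot of the slope on the ramp's centre line, on the surface: ramp x -95 mm, height 12 mm. Its x points up along the inclined surface (172 mm long), y across, z square out of it. Side rails stand 8 mm above landing and slope and 12 mm above the seat floor, 106 mm apart inside, each 12 mm thick.
- ramp_seat (a point): Where the sleeve's centre is when it lies in the seat against the stop: ramp x 89.3 mm, y 0, height 57 mm above the bench; axes as the ramp's. The crest's step keeps the sleeve there by itself; anywhere on the slope an unsupported sleeve rolls back down.
- ramp_stop (a point): Middle of the stop's upper edge on the downhill face: ramp x 115 mm, y 0, height 72 mm. The stop is a steel block across the ramp, 20 mm thick; behind it a dial indicator lies at ramp x 135 to 189 mm, top at 78 mm.
- sleeve: Loose steel bearing sleeve, a cylinder 50 mm in diameter and 90 mm long with a dark bore, about 0.65 kg, rolls freely. Origin at its centre; its y is the cylinder's axis (x and z turn as it rolls). It starts at rest on the ramp's landing, lying roughly across the ramp.
- oil: Bystander: small grey bottle, 40 mm in diameter, 85 mm tall, standing on the bench beside the ramp. Origin at the centre of its underside.
- bush: Bystander: short brass bush standing on end on the bench beside the ramp, 44 mm in diameter, 35 mm high. Origin at the centre of its underside.
- wrench: Bystander: 160 mm steel wrench lying on the bench beside the ramp. Origin under its middle, x along it.
Mind the look-alikes: they are no part of the job. There is more than one size of the sleeve; the one meant has the size given above.

How it is judged:
By the outcome, as a careful person would: the job done as asked, in the order asked, and still so for the second after the job is handed in, with the robot touching nothing.
It also fails if it takes over 42 s, if anything falls off the work surface, if the arm or the gripper's body presses on something with over 40 N, if the wrist force passes 120 N, or if a joint passes its speed limit or range.

## Working session

There is one attempt and no reset: what is moved stays moved. The work goes in short steps, Python scripts to look and compute and a tool call to move; the robot and the scene stay as the last step left them, time stands still between calls to the robot, and variables do not carry over. Pictures are saved under pics/ and viewed, and the job is handed in when it is done.

Besides the shell and the picture viewer there is one more tool, called after ">>>" in YAML: its name, and indented under it one key for each argument. step_arm: Moves the arm, as the interface text tells. Its arguments: {"type":"object","properties":{"series":{"type":"array"},"squeeze":{"type":"number"}},"required":["series"]}

```bash
mkdir -p pics; python3 - <<'E'
from cell import status, vision
import cv2
print(status.get_obs())
for n in("scene","top"):
    print(n,vision.camera_params(n))
    im=vision.read_camera(n); cv2.imwrite(f"pics/{n}0.png",im[:,:,::-1])
E
```

```text
{'time_s': 0.0, 'qpos': array([-70.41100938,  18.43846661,  -4.01704159,  83.17495218,
         1.29536432,  78.54057638,  -3.2597305 ]), 'joint_velocities': array([-0.0603873 ,  0.05047892, -0.04858756, -0.0434004 , -0.0508233 ,
        0.03331309, -0.06642235]), 'effort': array([-8.50683500e-05, -4.91277266e+01, -4.03877953e-01, -3.12524557e+01,
       -6.39783195e-02,  4.38311999e-02,  1.76490903e-04]), 'tool_pos': array([0.20913078, 0.61486961, 0.22946799]), 'tool_rot': array([-1.79891275e+02,  5.64056239e-03,  1.61222541e+02]), 'force': array([-0.76244176, -0.4949954 ,  0.4439914 ]), 'wrist_torque': array([0.05824096, 0.03943851, 0.00164903]), 'grip_width': 0.08697496653341723}
scene {'fovy': 54.57443928413691, 'cx': 274.81216161762165, 'cy': 207.98114651653705, 'eye': array([1.0624121 , 0.10121263, 0.55130028]), 'orientation': array([-133.03988476,   -0.34000642,  101.96258312])}
top {'fovy': 48.29851047403804, 'cx': 275.2809867802384, 'cy': 206.04706975521373, 'eye': array([ 0.48192855, -0.02470608,  0.81185296]), 'orientation': array([-173.70045246,    0.40440919,  -90.91159041])}
```

View pics/scene0.png

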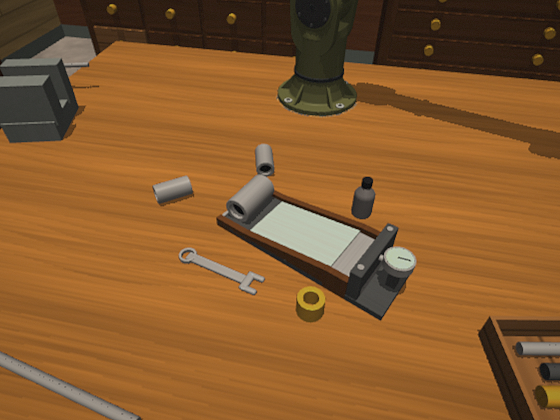

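View pics/top0.png

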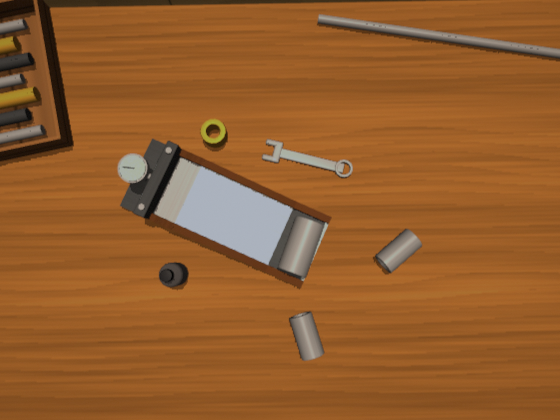

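Top view: three grey cylinders, at (302,245) on the ramp's landing, (399,250) and (307,336) on the bench. The one on the landing is the largest and is where the description puts the sleeve. I'll confirm that in an enlarged crop.

```bash
python3 - <<'E'
import cv2
im=cv2.imread("pics/top0.png")
c=im[130:370,110:430]
cv2.imwrite("pics/crop0.png",cv2.resize(c,None,fx=2.5,fy=2.5,interpolation=cv2.INTER_CUBIC))
im=cv2.imread("pics/scene0.png")
c=im[140:330,150:430]
cv2.imwrite("pics/crop1.png",cv2.resize(c,None,fx=2.8,fy=2.8,interpolation=cv2.INTER_CUBIC))
E
```

```text
(no output)
```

View pics/crop0.png

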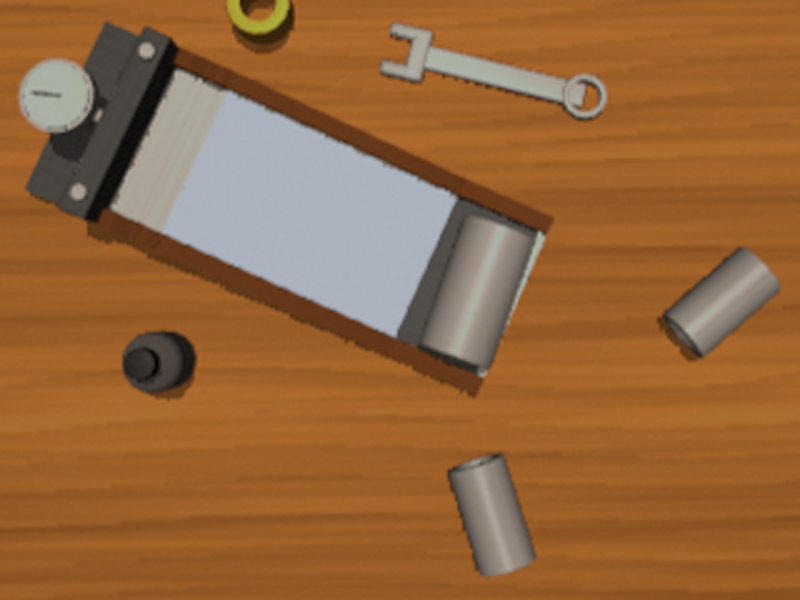

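View pics/crop1.png

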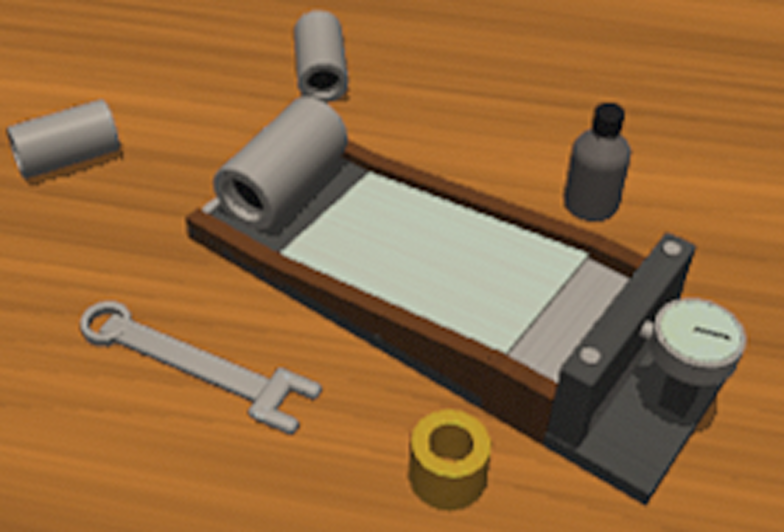

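```bash
cat > h.py <<'E'
import numpy as np, cv2
from scipy.spatial.transform import Rotation as R
from scipy.optimize import least_squares
from cell import status, vision
def proj(P,c):
    P=np.atleast_2d(P)
    q=vision.camera_params(c)
    Rm=R.from_euler('xyz',q['orientation'],degrees=True).as_matrix()
    p=(P-q['eye'])@Rm
    f=210/np.tan(np.radians(q['fovy']/2))
    return np.c_[f*p[:,0]/p[:,2]+q['cx'],f*p[:,1]/p[:,2]+q['cy']]
def ramp2w(P,s):
    P=np.atleast_2d(P)/1000.
    c,n=np.cos(s[2]),np.sin(s[2])
    return np.c_[s[0]+c*P[:,0]-n*P[:,1],s[1]+n*P[:,0]+c*P[:,1],P[:,2]]
def cyl(cx,cy,cz,yaw,r=25,h=45):  # ramp frame mm; axis along ramp y rotated by yaw deg
    a=np.radians(np.arange(0,360,6)); o=[]
    y=np.radians(yaw)
    for s in(-h,h):
        lx=r*np.cos(a); lz=r*np.sin(a)
        o.append(np.c_[cx+np.cos(y)*lx-np.sin(y)*s, cy+np.sin(y)*lx+np.cos(y)*s, cz+lz])
    return np.vstack(o)
E
cat > fit.py <<'E'
from h import *
t=lambda x,y:(110+x/2.5,130+y/2.5)
s=lambda x,y:(150+x/2.8,140+y/2.8)
F=[((-95,-53,12),'top',t(457,197)),((-95,53,12),'top',t(400,335)),((75,-53,36),'top',t(226,90)),((75,53,36),'top',t(160,233)),
((-161,-65,20),'top',t(552,218)),((-161,65,20),'top',t(478,395)),((115,-65,72),'top',t(178,37)),((115,65,72),'top',t(88,218)),
((75,-53,36),'scene',s(511,354)),((75,53,36),'scene',s(588,254)),((-95,-53,12),'scene',s(281,250)),((115,-65,72),'scene',s(563,375)),((115,65,72),'scene',s(668,236)),((-161,-65,20),'scene',s(187,219))]
def res(v): return np.concatenate([proj(ramp2w(a,v),c)[0]-p for a,c,p in F])
r=least_squares(res,[.5,.05,np.radians(65)],loss='soft_l1')
print(r.x,np.degrees(r.x[2])); 
for f,e in zip(F,res(r.x).reshape(-1,2)): print(f[1],f[0],e.round(1))
np.save('ramp.npy',r.x)
for n,b,k in(('top',(110,130,430,370),2.5),('scene',(150,140,430,330),2.8)):
    im=cv2.imread(f'pics/{n}0.png')[b[1]:b[3],b[0]:b[2]]
    im=cv2.resize(im,None,fx=k,fy=k)
    g=lambda P:(((proj(ramp2w(P,r.x),n)-b[:2])*k)).round().astype(np.int32)
    for L in([(-95,-53,12),(75,-53,36),(75,53,36),(-95,53,12)],[(-161,-65,20),(-161,65,20)],[(115,-65,72),(115,65,72)]):
        cv2.polylines(im,[g(L)],True,(0,0,255),1)
    cv2.polylines(im,[cv2.convexHull(g(cyl(-123,0,37,0)))],True,(0,255,0),1)
    cv2.imwrite(f'pics/fit_{n}.png',im)
E
python3 fit.py
```

```text
[0.55881753 0.05809139 1.13352629] 64.94627235736078
top (-95, -53, 12) [-0.  -0.9]
top (-95, 53, 12) [-2.6  0.7]
top (75, -53, 36) [ 0.5 -0.6]
top (75, 53, 36) [-0.2 -0.5]
top (-161, -65, 20) [ 0.6 -0.4]
top (-161, 65, 20) [-0.8 -0.3]
top (115, -65, 72) [-3.2 -0.4]
top (115, 65, 72) [-2.3  0.5]
scene (75, -53, 36) [-3.5  0.2]
scene (75, 53, 36) [ 0.5 -1.8]
scene (-95, -53, 12) [-2.2  1.3]
scene (115, -65, 72) [-1.  -4.7]
scene (115, 65, 72) [-0.1 -4. ]
scene (-161, -65, 20) [-0.  -2.3]
```

View pics/fit_top.png

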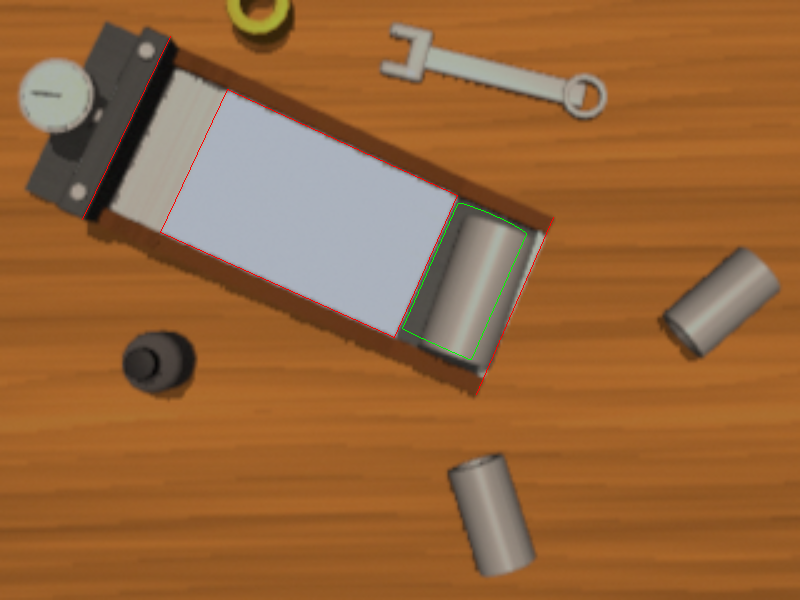

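View pics/fit_scene.png

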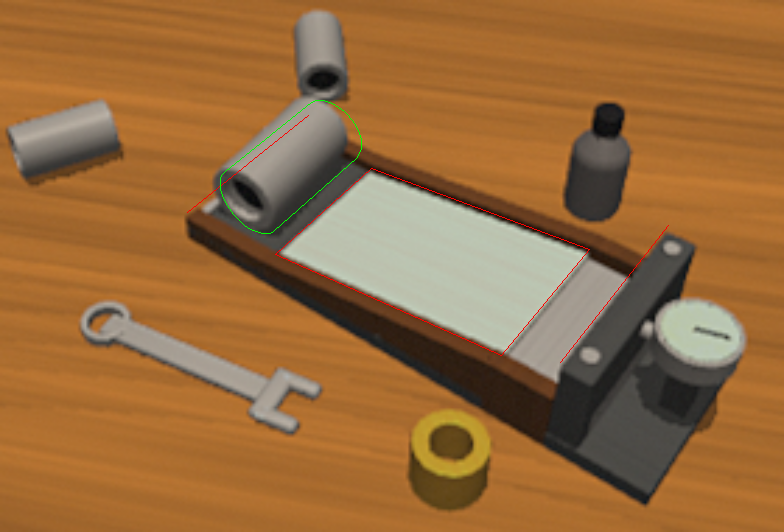

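```bash
cat > ov.py <<'E'
from h import *
import sys
r=np.load('ramp.npy')
def overlay(n,src,C,out,b,k):
    im=cv2.imread(src)[b[1]:b[3],b[0]:b[2]]
    im=cv2.resize(im,None,fx=k,fy=k,interpolation=cv2.INTER_CUBIC)
    P=((proj(ramp2w(cyl(*C),r),n)-b[:2]+.5)*k-.5).round().astype(np.int32)
    cv2.polylines(im,[cv2.convexHull(P)],True,(0,255,0),1)
    return im
if __name__=='__main__':
    C=eval(sys.argv[1])
    a=overlay('top','pics/top0.png',C,'',(260,200,340,290),5)
    c=overlay('scene','pics/scene0.png',C,'',(215,160,295,250),5)
    cv2.imwrite(sys.argv[2],np.hstack([a,c]))
E
python3 ov.py "(-134,2,37,0)" pics/o1.png
```

```text
(no output)
```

View pics/o1.png

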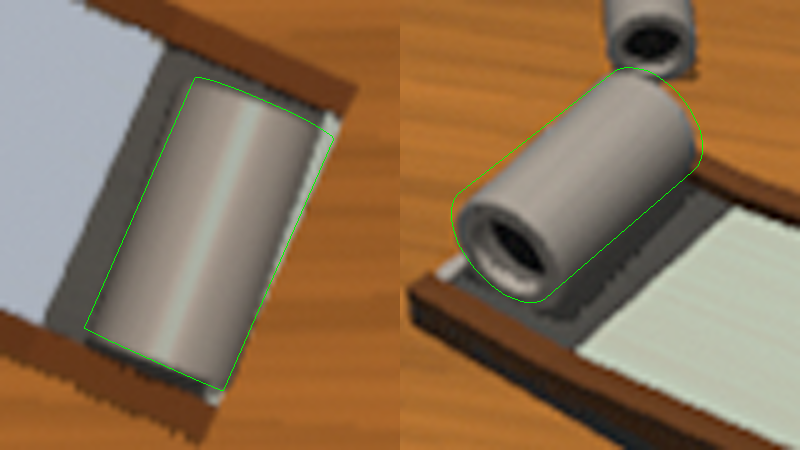

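The sleeve on the landing (top 302,245) is about 90 x 50 mm. The two loose cylinders are about 75 x 37 mm, so they are look-alikes. The overlay puts the sleeve at ramp x ≈ -134, y ≈ 2, nearly square. Ramp origin is at world (0.559, 0.058) with yaw 64.9°. Next I'll move to a point behind and above the sleeve, with the jaws along ramp y and opened to about 50 mm.

>>> step_arm:
  series:
    - {"x":0.02,"y":-0.03,"az":-8,"claw":58}
    - {"x":0.04,"y":-0.06,"az":-16,"claw":58}
    - {"x":0.06,"y":-0.09,"az":-24,"claw":58}
    - {"x":0.08,"y":-0.12,"az":-32,"claw":58}
    - {"x":0.1,"y":-0.15,"az":-40,"claw":58}
    - {"x":0.12,"y":-0.18,"az":-48,"claw":58}
    - {"x":0.14,"y":-0.21,"az":-56,"claw":58}
    - {"x":0.16,"y":-0.24,"az":-64,"claw":58}
    - {"x":0.18,"y":-0.27,"az":-72,"claw":58}
    - {"x":0.2,"y":-0.3,"az":-80,"claw":58}
    - {"x":0.22,"y":-0.33,"az":-88,"claw":58}
    - {"x":0.24,"y":-0.36,"az":-96.3,"claw":58}

```text
invalid input
```

>>> step_arm:
  series:
    - {"ax":0,"ay":0,"az":-8,"x":0.02,"y":-0.03,"z":0,"claw":58}
    - {"ax":0,"ay":0,"az":-16,"x":0.04,"y":-0.06,"z":0,"claw":58}
    - {"ax":0,"ay":0,"az":-24,"x":0.06,"y":-0.09,"z":0,"claw":58}
    - {"ax":0,"ay":0,"az":-32,"x":0.08,"y":-0.12,"z":0,"claw":58}
    - {"ax":0,"ay":0,"az":-40,"x":0.1,"y":-0.15,"z":0,"claw":58}
    - {"ax":0,"ay":0,"az":-48,"x":0.12,"y":-0.18,"z":0,"claw":58}
    - {"ax":0,"ay":0,"az":-56,"x":0.14,"y":-0.21,"z":0,"claw":58}
    - {"ax":0,"ay":0,"az":-64,"x":0.16,"y":-0.24,"z":0,"claw":58}
    - {"ax":0,"ay":0,"az":-72,"x":0.18,"y":-0.27,"z":0,"claw":58}
    - {"ax":0,"ay":0,"az":-80,"x":0.2,"y":-0.3,"z":0,"claw":58}
    - {"ax":0,"ay":0,"az":-88,"x":0.22,"y":-0.33,"z":0,"claw":58}
    - {"ax":0,"ay":0,"az":-96.3,"x":0.24,"y":-0.36,"z":0,"claw":58}

```text
time_s: 1.3
tool_pos: [0.4497, 0.254, 0.2303]
tool_rot: [-180.0, 0.0, 64.6]
force: [0.2, 0.6, 0.4]
grip_width: 0.0504
```

>>> step_arm:
  series:
    - {"ax":0,"ay":0,"az":0,"x":0.003,"y":-0.036,"z":0,"claw":58}
    - {"ax":0,"ay":0,"az":0,"x":0.006,"y":-0.072,"z":0,"claw":58}
    - {"ax":0,"ay":0,"az":0,"x":0.01,"y":-0.108,"z":0,"claw":58}
    - {"ax":0,"ay":0,"az":0,"x":0.013,"y":-0.144,"z":0,"claw":58}
    - {"ax":0,"ay":0,"az":0,"x":0.016,"y":-0.18,"z":0,"claw":58}
    - {"ax":0,"ay":0,"az":0,"x":0.019,"y":-0.216,"z":0,"claw":58}
    - {"ax":0,"ay":0,"az":0,"x":0.022,"y":-0.252,"z":0,"claw":58}
    - {"ax":0,"ay":0,"az":0,"x":0.026,"y":-0.288,"z":0,"claw":58}
    - {"ax":0,"ay":0,"az":0,"x":0.029,"y":-0.324,"z":0,"claw":58}
    - {"ax":0,"ay":0,"az":0.3,"x":0.032,"y":-0.36,"z":0,"claw":58}
    - {"ax":0,"ay":0,"az":0.3,"x":0.032,"y":-0.36,"z":-0.03,"claw":58}
    - {"ax":0,"ay":0,"az":0.3,"x":0.032,"y":-0.36,"z":-0.06,"claw":58}

```text
time_s: 2.5
tool_pos: [0.4817, -0.1061, 0.1704]
tool_rot: [179.9, -0.1, 65.0]
force: [0.4, 0.7, -0.5]
grip_width: 0.0506
```

```bash
python3 - <<'E'
from h import *
print(status.get_obs()['tool_pos'])
for n in("scene","top"):
    cv2.imwrite(f"pics/{n}1.png",vision.read_camera(n)[:,:,::-1])
E
python3 - <<'E'
import cv2,numpy as np
a=cv2.imread('pics/top1.png')[130:370,200:400];b=cv2.imread('pics/scene1.png')[60:300,150:350]
cv2.imwrite('pics/c1.png',cv2.resize(np.hstack([a,b]),None,fx=2,fy=2))
E
```

```text
[ 0.48173751 -0.10613843  0.17044148]
```

View pics/c1.png

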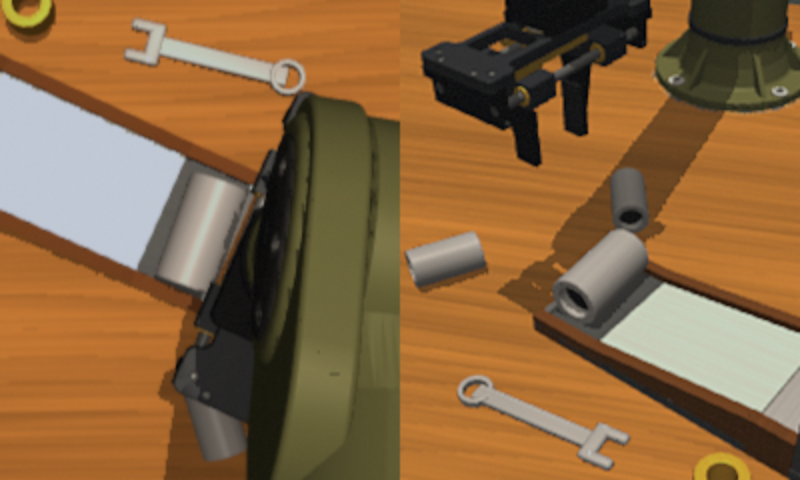

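>>> step_arm:
  series:
    - {"ax":0,"ay":0,"az":0,"x":0,"y":0,"z":-0.03,"claw":58}
    - {"ax":0,"ay":0,"az":0,"x":0,"y":0,"z":-0.06,"claw":58}
    - {"ax":0,"ay":0,"az":0,"x":0,"y":0,"z":-0.09,"claw":58}
    - {"ax":0,"ay":0,"az":0,"x":0,"y":0,"z":-0.115,"claw":58}
    - {"ax":0,"ay":0,"az":0,"x":0,"y":0,"z":-0.134,"claw":58}
    - {"ax":0,"ay":0,"az":0,"x":0.001,"y":0.002,"z":-0.134,"claw":58}
    - {"ax":0,"ay":0,"az":0,"x":0.002,"y":0.004,"z":-0.134,"claw":58}
    - {"ax":0,"ay":0,"az":0,"x":0.0028,"y":0.006,"z":-0.134,"claw":58}
    - {"ax":0,"ay":0,"az":0,"x":0.0034,"y":0.0073,"z":-0.134,"claw":58}

```text
time_s: 3.5
tool_pos: [0.486, -0.0969, 0.038]
tool_rot: [179.9, -0.1, 65.3]
force: [-1.0, -1.1, 0.5]
grip_width: 0.0503
```

```bash
cat > look.py <<'E'
from h import *
import sys
k=sys.argv[1]; r=np.load('ramp.npy')
o=status.get_obs(); d=o['tool_pos'][:2]-r[:2]; c,s=np.cos(r[2]),np.sin(r[2])
print(o['time_s'],o['tool_pos'],'ramp',1000*(c*d[0]+s*d[1]),1000*(-s*d[0]+c*d[1]),o['force'],o['grip_width'],o['tool_rot'])
a=vision.read_camera('top')[:,:,::-1];b=vision.read_camera('scene')[:,:,::-1]
cv2.imwrite(f'pics/t{k}.png',a);cv2.imwrite(f'pics/s{k}.png',b)
cv2.imwrite(f'pics/c{k}.png',cv2.resize(np.hstack([a[130:330,140:340],b[140:340,215:415]]),None,fx=2,fy=2,interpolation=cv2.INTER_CUBIC))
E
python3 look.py 2
```

```text
3.5 [ 0.48604144 -0.09689358  0.03801778] ramp -171.22094674052852 0.2974998010051716 [-0.99893773 -1.08007937  0.50213633] 0.05028055123959934 [ 1.79871676e+02 -8.21970731e-02  6.52624470e+01]
```

View pics/c2.png

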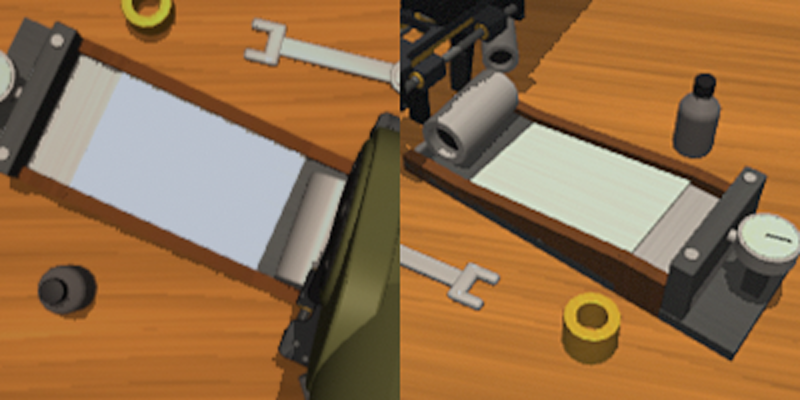

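>>> step_arm:
  series:
    - {"ax":0,"ay":0,"az":0,"x":0.0004,"y":0.0009,"z":0,"claw":58}
    - {"ax":0,"ay":0,"az":0,"x":0.0008,"y":0.0018,"z":0,"claw":58}
    - {"ax":0,"ay":0,"az":0,"x":0.0012,"y":0.0027,"z":0,"claw":58}
    - {"ax":0,"ay":0,"az":0,"x":0.0017,"y":0.0036,"z":0,"claw":58}
    - {"ax":0,"ay":0,"az":0,"x":0.0021,"y":0.0045,"z":0,"claw":58}
    - {"ax":0,"ay":0,"az":0,"x":0.0025,"y":0.0054,"z":0,"claw":58}
    - {"ax":0,"ay":0,"az":0,"x":0.0032,"y":0.0068,"z":0,"claw":58}
    - {"ax":0,"ay":0,"az":0,"x":0.0038,"y":0.0082,"z":0,"claw":58}
    - {"ax":0,"ay":0,"az":0,"x":0.0044,"y":0.0095,"z":0,"claw":58}
    - {"ax":0,"ay":0,"az":0,"x":0.0051,"y":0.0109,"z":0,"claw":58}
    - {"ax":0,"ay":0,"az":0,"x":0.0057,"y":0.0122,"z":0,"claw":58}
    - {"ax":0,"ay":0,"az":0,"x":0.0063,"y":0.0136,"z":0,"claw":58}

```text
time_s: 4.8
tool_pos: [0.491, -0.0836, 0.0366]
tool_rot: [180.0, 0.0, 65.2]
force: [-0.6, -0.5, 0.3]
grip_width: 0.0504
```

```bash
python3 look.py 3
```

```text
4.8 [ 0.49103932 -0.08362256  0.03657399] ramp -157.08214015253256 1.3897186286516219 [-0.62822113 -0.46662906  0.34721474] 0.05042685327913018 [1.79996378e+02 6.66650034e-03 6.52201717e+01]
```

View pics/c3.png

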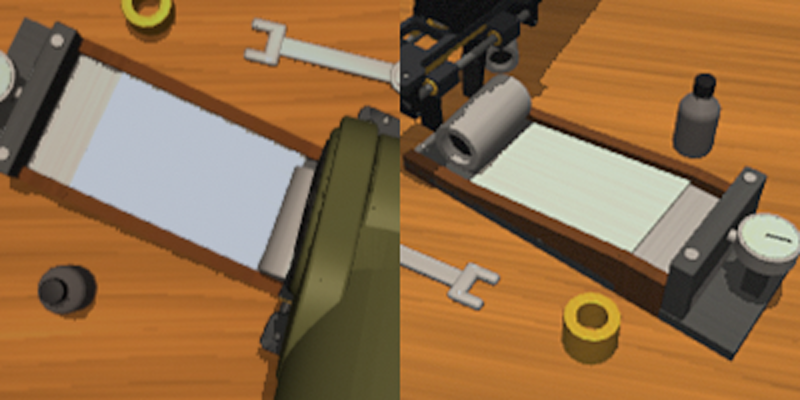

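>>> step_arm:
  series:
    - {"ax":0,"ay":0,"az":0,"x":0.0008,"y":0.0018,"z":0,"claw":58}
    - {"ax":0,"ay":0,"az":0,"x":0.0017,"y":0.0036,"z":0,"claw":58}
    - {"ax":0,"ay":0,"az":0,"x":0.0025,"y":0.0054,"z":0,"claw":58}
    - {"ax":0,"ay":0,"az":0,"x":0.0034,"y":0.0072,"z":0,"claw":58}
    - {"ax":0,"ay":0,"az":0,"x":0.0042,"y":0.009,"z":0,"claw":58}
    - {"ax":0,"ay":0,"az":0,"x":0.0051,"y":0.0109,"z":0,"claw":58}
    - {"ax":0,"ay":0,"az":0,"x":0.0059,"y":0.0127,"z":0,"claw":58}
    - {"ax":0,"ay":0,"az":0,"x":0.0068,"y":0.0145,"z":0,"claw":58}
    - {"ax":0,"ay":0,"az":0,"x":0.0076,"y":0.0163,"z":0,"claw":58}
    - {"ax":0,"ay":0,"az":0,"x":0.0085,"y":0.0181,"z":0.0005,"claw":58}
    - {"ax":0,"ay":0,"az":0,"x":0.0093,"y":0.0199,"z":0.001,"claw":58}
    - {"ax":0,"ay":0,"az":0,"x":0.0102,"y":0.0217,"z":0.0015,"claw":58}

```text
time_s: 6.1
tool_pos: [0.501, -0.0624, 0.0382]
tool_rot: [-180.0, 0.0, 65.2]
force: [-0.9, -2.8, 1.0]
grip_width: 0.0505
```

>>> step_arm:
  series:
    - {"ax":0,"ay":0,"az":0,"x":0.0008,"y":0.0018,"z":0.0003,"claw":58}
    - {"ax":0,"ay":0,"az":0,"x":0.0017,"y":0.0036,"z":0.0006,"claw":58}
    - {"ax":0,"ay":0,"az":0,"x":0.0025,"y":0.0054,"z":0.0008,"claw":58}
    - {"ax":0,"ay":0,"az":0,"x":0.0034,"y":0.0072,"z":0.0011,"claw":58}
    - {"ax":0,"ay":0,"az":0,"x":0.0042,"y":0.009,"z":0.0014,"claw":58}
    - {"ax":0,"ay":0,"az":0,"x":0.0051,"y":0.0109,"z":0.0017,"claw":58}
    - {"ax":0,"ay":0,"az":0,"x":0.0059,"y":0.0127,"z":0.002,"claw":58}
    - {"ax":0,"ay":0,"az":0,"x":0.0068,"y":0.0145,"z":0.0022,"claw":58}
    - {"ax":0,"ay":0,"az":0,"x":0.0076,"y":0.0163,"z":0.0025,"claw":58}
    - {"ax":0,"ay":0,"az":0,"x":0.0085,"y":0.0181,"z":0.0028,"claw":58}
    - {"ax":0,"ay":0,"az":0,"x":0.0093,"y":0.0199,"z":0.0031,"claw":58}
    - {"ax":0,"ay":0,"az":0,"x":0.0102,"y":0.0217,"z":0.0034,"claw":58}

```text
time_s: 7.3
tool_pos: [0.5107, -0.0419, 0.0416]
tool_rot: [-180.0, 0.1, 65.2]
force: [-2.8, -4.6, 4.1]
grip_width: 0.0503
```

```bash
python3 look.py 4
```

```text
7.3 [ 0.51071669 -0.04192063  0.04158471] ramp -110.97116014754491 1.2232004836660453 [-2.795399   -4.5520365   4.10914036] 0.050303997325947016 [-1.79971198e+02  1.36248011e-01  6.51875800e+01]
```

View pics/c4.png

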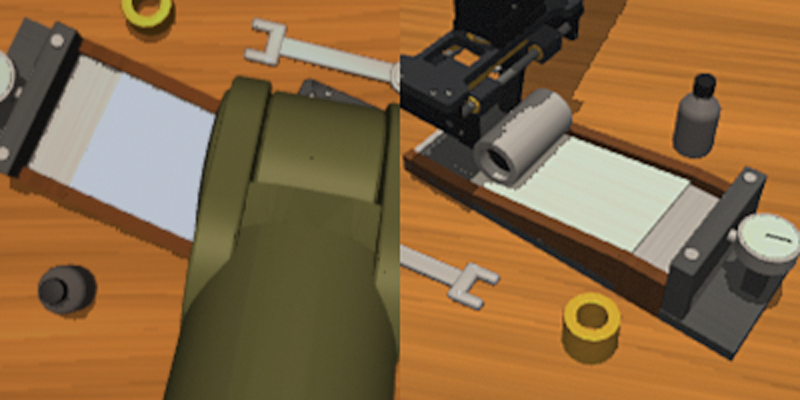

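>>> step_arm:
  series:
    - {"ax":0,"ay":0,"az":0,"x":0.0008,"y":0.0018,"z":0.0002,"claw":58}
    - {"ax":0,"ay":0,"az":0,"x":0.0017,"y":0.0036,"z":0.0004,"claw":58}
    - {"ax":0,"ay":0,"az":0,"x":0.0025,"y":0.0054,"z":0.0006,"claw":58}
    - {"ax":0,"ay":0,"az":0,"x":0.0034,"y":0.0072,"z":0.0008,"claw":58}
    - {"ax":0,"ay":0,"az":0,"x":0.0042,"y":0.009,"z":0.001,"claw":58}
    - {"ax":0,"ay":0,"az":0,"x":0.0051,"y":0.0109,"z":0.0012,"claw":58}
    - {"ax":0,"ay":0,"az":0,"x":0.0059,"y":0.0127,"z":0.0014,"claw":58}
    - {"ax":0,"ay":0,"az":0,"x":0.0068,"y":0.0145,"z":0.0016,"claw":58}
    - {"ax":0,"ay":0,"az":0,"x":0.0076,"y":0.0163,"z":0.0018,"claw":58}
    - {"ax":0,"ay":0,"az":0,"x":0.0085,"y":0.0181,"z":0.002,"claw":58}
    - {"ax":0,"ay":0,"az":0,"x":0.0093,"y":0.0199,"z":0.0022,"claw":58}
    - {"ax":0,"ay":0,"az":0,"x":0.0102,"y":0.0217,"z":0.0024,"claw":58}

```text
time_s: 8.6
tool_pos: [0.5211, -0.0203, 0.044]
tool_rot: [-180.0, 0.1, 65.2]
force: [-3.6, -6.1, 4.5]
grip_width: 0.0501
```

>>> step_arm:
  series:
    - {"ax":0,"ay":0,"az":0,"x":0.0008,"y":0.0018,"z":0.0003,"claw":58}
    - {"ax":0,"ay":0,"az":0,"x":0.0017,"y":0.0036,"z":0.0006,"claw":58}
    - {"ax":0,"ay":0,"az":0,"x":0.0025,"y":0.0054,"z":0.0008,"claw":58}
    - {"ax":0,"ay":0,"az":0,"x":0.0034,"y":0.0072,"z":0.0011,"claw":58}
    - {"ax":0,"ay":0,"az":0,"x":0.0042,"y":0.009,"z":0.0014,"claw":58}
    - {"ax":0,"ay":0,"az":0,"x":0.0051,"y":0.0109,"z":0.0017,"claw":58}
    - {"ax":0,"ay":0,"az":0,"x":0.0059,"y":0.0127,"z":0.002,"claw":58}
    - {"ax":0,"ay":0,"az":0,"x":0.0068,"y":0.0145,"z":0.0022,"claw":58}
    - {"ax":0,"ay":0,"az":0,"x":0.0076,"y":0.0163,"z":0.0025,"claw":58}
    - {"ax":0,"ay":0,"az":0,"x":0.0085,"y":0.0181,"z":0.0028,"claw":58}
    - {"ax":0,"ay":0,"az":0,"x":0.0093,"y":0.0199,"z":0.0031,"claw":58}
    - {"ax":0,"ay":0,"az":0,"x":0.0102,"y":0.0217,"z":0.0034,"claw":58}

```text
time_s: 9.8
tool_pos: [0.5313, 0.0014, 0.0474]
tool_rot: [-180.0, 0.1, 65.2]
force: [-3.2, -5.4, 5.1]
grip_width: 0.0506
```

```bash
python3 look.py 5
```

```text
9.8 [0.53127545 0.00135907 0.04740178] ramp -63.057627642817664 0.92635196419244 [-3.17700968 -5.36647014  5.10903824] 0.05060415126480737 [-1.79986563e+02  1.30212429e-01  6.51714777e+01]
```

View pics/c5.png

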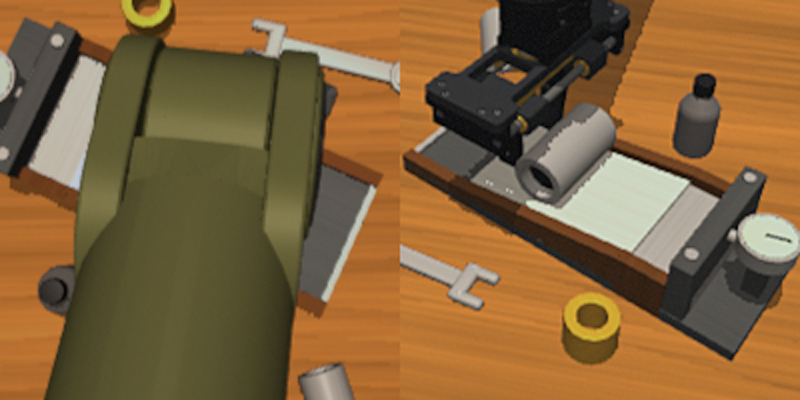

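>>> step_arm:
  series:
    - {"ax":0,"ay":0,"az":0,"x":0.0008,"y":0.0018,"z":0.0003,"claw":58}
    - {"ax":0,"ay":0,"az":0,"x":0.0017,"y":0.0036,"z":0.0006,"claw":58}
    - {"ax":0,"ay":0,"az":0,"x":0.0025,"y":0.0054,"z":0.0008,"claw":58}
    - {"ax":0,"ay":0,"az":0,"x":0.0034,"y":0.0072,"z":0.0011,"claw":58}
    - {"ax":0,"ay":0,"az":0,"x":0.0042,"y":0.009,"z":0.0014,"claw":58}
    - {"ax":0,"ay":0,"az":0,"x":0.0051,"y":0.0109,"z":0.0017,"claw":58}
    - {"ax":0,"ay":0,"az":0,"x":0.0059,"y":0.0127,"z":0.002,"claw":58}
    - {"ax":0,"ay":0,"az":0,"x":0.0068,"y":0.0145,"z":0.0022,"claw":58}
    - {"ax":0,"ay":0,"az":0,"x":0.0076,"y":0.0163,"z":0.0025,"claw":58}
    - {"ax":0,"ay":0,"az":0,"x":0.0085,"y":0.0181,"z":0.0028,"claw":58}
    - {"ax":0,"ay":0,"az":0,"x":0.0093,"y":0.0199,"z":0.0031,"claw":58}
    - {"ax":0,"ay":0,"az":0,"x":0.0102,"y":0.0217,"z":0.0034,"claw":58}

```text
time_s: 11.1
tool_pos: [0.5415, 0.0232, 0.0508]
tool_rot: [-180.0, 0.1, 65.2]
force: [-2.4, -4.7, 4.7]
grip_width: 0.0506
```

>>> step_arm:
  series:
    - {"ax":0,"ay":0,"az":0,"x":0.0008,"y":0.0018,"z":0.0003,"claw":58}
    - {"ax":0,"ay":0,"az":0,"x":0.0017,"y":0.0036,"z":0.0006,"claw":58}
    - {"ax":0,"ay":0,"az":0,"x":0.0025,"y":0.0054,"z":0.0008,"claw":58}
    - {"ax":0,"ay":0,"az":0,"x":0.0034,"y":0.0072,"z":0.0011,"claw":58}
    - {"ax":0,"ay":0,"az":0,"x":0.0042,"y":0.009,"z":0.0014,"claw":58}
    - {"ax":0,"ay":0,"az":0,"x":0.0051,"y":0.0109,"z":0.0017,"claw":58}
    - {"ax":0,"ay":0,"az":0,"x":0.0059,"y":0.0127,"z":0.002,"claw":58}
    - {"ax":0,"ay":0,"az":0,"x":0.0068,"y":0.0145,"z":0.0022,"claw":58}
    - {"ax":0,"ay":0,"az":0,"x":0.0076,"y":0.0163,"z":0.0025,"claw":58}
    - {"ax":0,"ay":0,"az":0,"x":0.0085,"y":0.0181,"z":0.0028,"claw":58}
    - {"ax":0,"ay":0,"az":0,"x":0.0093,"y":0.0199,"z":0.0031,"claw":58}
    - {"ax":0,"ay":0,"az":0,"x":0.0102,"y":0.0217,"z":0.0034,"claw":58}

```text
time_s: 12.3
tool_pos: [0.5517, 0.0449, 0.0541]
tool_rot: [-180.0, 0.1, 65.1]
force: [-2.6, -5.7, 5.0]
grip_width: 0.0506
```

>>> step_arm:
  series:
    - {"ax":0,"ay":0,"az":0,"x":0.0008,"y":0.0018,"z":0.0003,"claw":58}
    - {"ax":0,"ay":0,"az":0,"x":0.0017,"y":0.0036,"z":0.0006,"claw":58}
    - {"ax":0,"ay":0,"az":0,"x":0.0025,"y":0.0054,"z":0.0008,"claw":58}
    - {"ax":0,"ay":0,"az":0,"x":0.0034,"y":0.0072,"z":0.0011,"claw":58}
    - {"ax":0,"ay":0,"az":0,"x":0.0042,"y":0.009,"z":0.0014,"claw":58}
    - {"ax":0,"ay":0,"az":0,"x":0.0051,"y":0.0109,"z":0.0017,"claw":58}
    - {"ax":0,"ay":0,"az":0,"x":0.0059,"y":0.0127,"z":0.002,"claw":58}
    - {"ax":0,"ay":0,"az":0,"x":0.0068,"y":0.0145,"z":0.0022,"claw":58}
    - {"ax":0,"ay":0,"az":0,"x":0.0076,"y":0.0163,"z":0.0025,"claw":58}
    - {"ax":0,"ay":0,"az":0,"x":0.0085,"y":0.0181,"z":0.0028,"claw":58}
    - {"ax":0,"ay":0,"az":0,"x":0.0093,"y":0.0199,"z":0.0031,"claw":58}
    - {"ax":0,"ay":0,"az":0,"x":0.0102,"y":0.0217,"z":0.0034,"claw":58}

```text
time_s: 13.5
tool_pos: [0.5618, 0.0665, 0.0575]
tool_rot: [-180.0, 0.1, 65.1]
force: [-3.5, -6.2, 4.8]
grip_width: 0.0508
```

```bash
python3 look.py 6
```

```text
13.5 [0.56183405 0.06649812 0.05749949] ramp 8.893144288282826 0.8272810429860574 [-3.48515612 -6.19226459  4.8247008 ] 0.050762935671417764 [-1.79972380e+02  1.29029836e-01  6.51499719e+01]
```

View pics/c6.png

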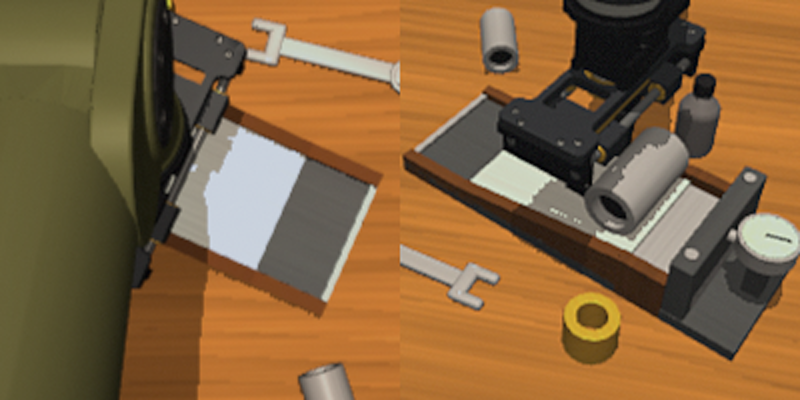

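>>> step_arm:
  series:
    - {"ax":0,"ay":0,"az":0,"x":0.0008,"y":0.0018,"z":0.0002,"claw":58}
    - {"ax":0,"ay":0,"az":0,"x":0.0017,"y":0.0036,"z":0.0004,"claw":58}
    - {"ax":0,"ay":0,"az":0,"x":0.0025,"y":0.0054,"z":0.0006,"claw":58}
    - {"ax":0,"ay":0,"az":0,"x":0.0034,"y":0.0072,"z":0.0008,"claw":58}
    - {"ax":0,"ay":0,"az":0,"x":0.0042,"y":0.009,"z":0.001,"claw":58}
    - {"ax":0,"ay":0,"az":0,"x":0.0051,"y":0.0109,"z":0.0012,"claw":58}
    - {"ax":0,"ay":0,"az":0,"x":0.0059,"y":0.0127,"z":0.0014,"claw":58}
    - {"ax":0,"ay":0,"az":0,"x":0.0068,"y":0.0145,"z":0.0016,"claw":58}
    - {"ax":0,"ay":0,"az":0,"x":0.0076,"y":0.0163,"z":0.0018,"claw":58}
    - {"ax":0,"ay":0,"az":0,"x":0.0085,"y":0.0181,"z":0.002,"claw":58}
    - {"ax":0,"ay":0,"az":0,"x":0.0093,"y":0.0199,"z":0.0022,"claw":58}
    - {"ax":0,"ay":0,"az":0,"x":0.0102,"y":0.0217,"z":0.0024,"claw":58}

```text
time_s: 14.8
tool_pos: [0.5721, 0.0883, 0.0599]
tool_rot: [-180.0, 0.1, 65.2]
force: [-2.4, -6.1, 4.2]
grip_width: 0.0503
```

>>> step_arm:
  series:
    - {"ax":0,"ay":0,"az":0,"x":0.0004,"y":0.0009,"z":0,"claw":58}
    - {"ax":0,"ay":0,"az":0,"x":0.0008,"y":0.0018,"z":0,"claw":58}
    - {"ax":0,"ay":0,"az":0,"x":0.0013,"y":0.0027,"z":0,"claw":58}
    - {"ax":0,"ay":0,"az":0,"x":0.0017,"y":0.0036,"z":0,"claw":58}
    - {"ax":0,"ay":0,"az":0,"x":0.0021,"y":0.0045,"z":0,"claw":58}
    - {"ax":0,"ay":0,"az":0,"x":0.0025,"y":0.0054,"z":0,"claw":58}
    - {"ax":0,"ay":0,"az":0,"x":0.003,"y":0.0063,"z":0,"claw":58}
    - {"ax":0,"ay":0,"az":0,"x":0.0034,"y":0.0072,"z":0,"claw":58}
    - {"ax":0,"ay":0,"az":0,"x":0.0038,"y":0.0082,"z":0,"claw":58}
    - {"ax":0,"ay":0,"az":0,"x":0.0042,"y":0.0091,"z":0,"claw":58}

```text
time_s: 15.8
tool_pos: [0.5768, 0.0991, 0.0599]
tool_rot: [180.0, -0.0, 65.2]
force: [0.2, -0.1, 0.5]
grip_width: 0.0505
```

```bash
python3 look.py 7
```

```text
15.8 [0.57684612 0.09914922 0.05987186] ramp 44.82926784967417 1.054378324295769 [ 0.22370116 -0.13675426  0.46170544] 0.050498667236533935 [ 1.79995470e+02 -2.53332738e-03  6.52226970e+01]
```

View pics/c7.png

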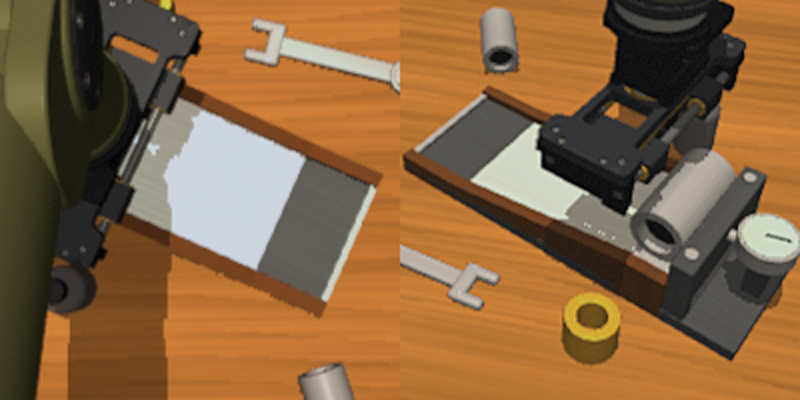

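>>> step_arm:
  series:
    - {"ax":0,"ay":0,"az":0,"x":0.0004,"y":0.0009,"z":-0.0003,"claw":58}
    - {"ax":0,"ay":0,"az":0,"x":0.0008,"y":0.0018,"z":-0.0006,"claw":58}
    - {"ax":0,"ay":0,"az":0,"x":0.0013,"y":0.0027,"z":-0.001,"claw":58}
    - {"ax":0,"ay":0,"az":0,"x":0.0017,"y":0.0036,"z":-0.001,"claw":58}
    - {"ax":0,"ay":0,"az":0,"x":0.0021,"y":0.0045,"z":-0.001,"claw":58}
    - {"ax":0,"ay":0,"az":0,"x":0.0025,"y":0.0054,"z":-0.001,"claw":58}
    - {"ax":0,"ay":0,"az":0,"x":0.003,"y":0.0063,"z":-0.001,"claw":58}
    - {"ax":0,"ay":0,"az":0,"x":0.0034,"y":0.0072,"z":-0.001,"claw":58}

```text
time_s: 16.7
tool_pos: [0.5802, 0.1063, 0.0589]
tool_rot: [180.0, 0.0, 65.2]
force: [-0.0, -0.3, -0.9]
grip_width: 0.0505
```

>>> step_arm:
  series:
    - {"ax":0,"ay":0,"az":0,"x":0.0002,"y":0.0005,"z":0,"claw":58}
    - {"ax":0,"ay":0,"az":0,"x":0.0004,"y":0.0009,"z":0,"claw":58}

```text
time_s: 16.9
tool_pos: [0.5805, 0.1069, 0.0589]
tool_rot: [-180.0, 0.0, 65.2]
force: [-1.0, -0.6, 0.6]
grip_width: 0.0509
```

>>> step_arm:
  series:
    - {"ax":0,"ay":0,"az":0,"x":0.0002,"y":0.0005,"z":0,"claw":58}
    - {"ax":0,"ay":0,"az":0,"x":0.0004,"y":0.0009,"z":0,"claw":58}

```text
time_s: 17.1
tool_pos: [0.5807, 0.1071, 0.0589]
tool_rot: [-180.0, 0.1, 65.2]
force: [-2.4, -3.0, 2.5]
grip_width: 0.0505
```

>>> step_arm:
  series:
    - {"ax":0,"ay":0,"az":0,"x":0.0002,"y":0.0005,"z":0,"claw":58}
    - {"ax":0,"ay":0,"az":0,"x":0.0002,"y":0.0005,"z":0,"claw":58}

```text
time_s: 17.3
tool_pos: [0.5807, 0.1071, 0.0588]
tool_rot: [-180.0, 0.1, 65.2]
force: [-3.5, -4.8, 2.6]
grip_width: 0.0501
```

>>> step_arm:
  series:
    - {"ax":0,"ay":0,"az":0,"x":0.0002,"y":0.0005,"z":0,"claw":58}
    - {"ax":0,"ay":0,"az":0,"x":0.0002,"y":0.0005,"z":0,"claw":58}

```text
time_s: 17.5
tool_pos: [0.5808, 0.1072, 0.0589]
tool_rot: [-180.0, 0.1, 65.1]
force: [-4.0, -4.7, 5.0]
grip_width: 0.0506
```

The sleeve is against the stop: force is building and the position has stalled. I'll back off and lift clear.

>>> step_arm:
  series:
    - {"ax":0,"ay":0,"az":0,"x":-0.0004,"y":-0.0009,"z":0,"claw":58}
    - {"ax":0,"ay":0,"az":0,"x":-0.0012,"y":-0.0027,"z":0,"claw":58}
    - {"ax":0,"ay":0,"az":0,"x":-0.003,"y":-0.006,"z":0,"claw":58}
    - {"ax":0,"ay":0,"az":0,"x":-0.006,"y":-0.013,"z":0,"claw":58}
    - {"ax":0,"ay":0,"az":0,"x":-0.01,"y":-0.021,"z":0,"claw":58}
    - {"ax":0,"ay":0,"az":0,"x":-0.015,"y":-0.032,"z":0.005,"claw":58}
    - {"ax":0,"ay":0,"az":0,"x":-0.02,"y":-0.043,"z":0.02,"claw":58}
    - {"ax":0,"ay":0,"az":0,"x":-0.025,"y":-0.054,"z":0.05,"claw":58}
    - {"ax":0,"ay":0,"az":0,"x":-0.03,"y":-0.065,"z":0.085,"claw":58}
    - {"ax":0,"ay":0,"az":0,"x":-0.035,"y":-0.08,"z":0.12,"claw":58}
    - {"ax":0,"ay":0,"az":0,"x":-0.035,"y":-0.115,"z":0.14,"claw":58}
    - {"ax":0,"ay":0,"az":0,"x":-0.035,"y":-0.15,"z":0.15,"claw":58}

```text
time_s: 18.7
tool_pos: [0.547, -0.0424, 0.2118]
tool_rot: [179.8, -0.2, 65.3]
force: [0.5, -0.8, 0.2]
grip_width: 0.0507
```

>>> step_arm:
  series:
    - {"ax":0,"ay":0,"az":0,"x":0,"y":-0.04,"z":0,"claw":58}
    - {"ax":0,"ay":0,"az":0,"x":0,"y":-0.08,"z":0,"claw":58}
    - {"ax":0,"ay":0,"az":0,"x":0,"y":-0.11,"z":0,"claw":58}
    - {"ax":0,"ay":0,"az":0,"x":0,"y":-0.12,"z":0,"claw":58}
    - {"ax":0,"ay":0,"az":0,"x":0,"y":-0.12,"z":0,"claw":58}

```text
time_s: 19.2
tool_pos: [0.5455, -0.1633, 0.2091]
tool_rot: [180.0, 0.0, 65.0]
force: [0.2, 0.7, 0.6]
grip_width: 0.0506
```

```bash
python3 look.py 8; python3 - <<'E'
from ov import *
C=(89.3,2,57,0)
a=overlay('top','pics/t8.png',C,'',(130,130,230,230),4)
c=overlay('scene','pics/s8.png',C,'',(310,190,410,290),4)
cv2.imwrite('pics/o8.png',np.hstack([a,c]))
E
```

```text
19.2 [ 0.54554395 -0.16327998  0.20913886] ramp -206.1637195135053 -81.71899746170344 [0.2305821  0.69116807 0.55069329] 0.05061558238819422 [1.79978521e+02 3.86819465e-04 6.49738569e+01]
```

View pics/o8.png

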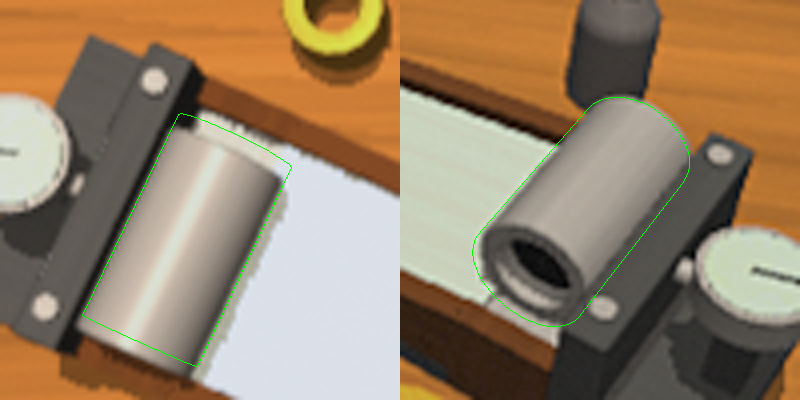

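View pics/t8.png

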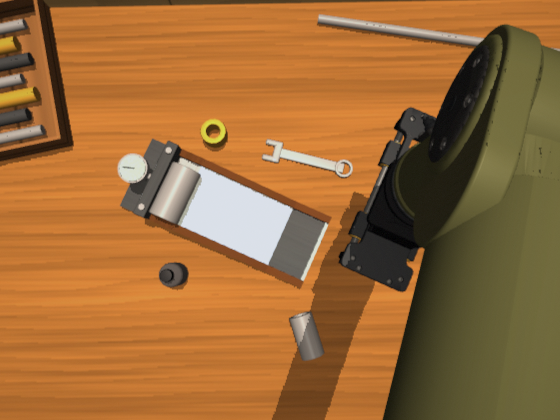

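```bash
python3 - <<'E'
from h import *
from cell import workorder
a=cv2.imread('pics/t8.png')[140:240,130:230].astype(int)
b=vision.read_camera('top')[:,:,::-1][140:240,130:230].astype(int)
print(np.abs(a-b).mean(),np.abs(a-b).max())
a0=cv2.imread('pics/top0.png').astype(int);a8=cv2.imread('pics/t8.png').astype(int)
for n,(x,y,w) in dict(oil=(173,275,16),bush=(214,132,16),wrench=(290,155,25)).items():
    print(n,np.abs(a0-a8)[y-w:y+w,x-w:x+w].mean())
print(workorder.sign_off())
E
```

```text
0.9709333333333333 6
oil 21.503580729166668
bush 27.742513020833332
wrench 32.9096
the job is handed in; nothing more can be done
None
```

```bash
python3 - <<'E'
import cv2
a=cv2.imread('pics/top0.png',0);b=cv2.imread('pics/t8.png',0)
for n,(x,y,w) in dict(oil=(173,275,18),bush=(214,132,18),wrench=(307,158,40),wood=(200,350,20)).items():
    t=a[y-w:y+w,x-w:x+w]; m=cv2.matchTemplate(b[y-w-12:y+w+12,x-w-12:x+w+12],t,cv2.TM_CCOEFF_NORMED)
    _,s,_,l=cv2.minMaxLoc(m); print(n,l[0]-12,l[1]-12,round(s,3), b[y-w:y+w,x-w:x+w].mean()-t.mean())
E
```

```text
oil 0 0 1.0 24.673611111111114
bush 0 0 1.0 31.201388888888886
wrench 0 0 0.999 33.84234375
wood 0 0 0.989 30.464375000000004
```

I pushed the 50 x 90 mm sleeve up the slope at about 20 mm/s with both fingertips, slowing to about 10 mm/s over the crest. It dropped into the seat, and I pressed it lightly (about 6 N along the ramp) against the stop. I then backed the arm clear and handed the job in at about 19 s of the 42 s allowed.

**Last checks**
- **Seat:** both cameras show the sleeve in the seat, parallel to the stop and at rest. Two top pictures taken in sequence showed no change.
- **Sideways position:** it lies about 5 mm off the ramp's centre line, towards the bottle. That is inside the rails, which leave 8 mm each side, so I left it there.
- **Bystanders:** a plain image comparison before hand-in showed large differences around the bottle, bush and wrench. Template matching done after hand-in traced this to a brightness change and found zero pixel shift for all three.
- **Forces:** the highest reading at the end of any move was about 9 N. I did not see the peaks between readings.

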